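Load used cells into the battery box at a phone repair bench

ROBOT

A 7-joint arm with a two-finger parallel gripper is mounted at the origin on the work surface. World frame = base frame: x ahead of the robot, y to its left, z up, the work surface at z = 0. Lengths are in m, angles in rad, forces in N, time in s.
With the tool pointing down it reaches from about 0.425 to 0.95 m from the base axis. Payload 4.7 kg.
Tool frame: the origin (TCP) lies midway between the tips of the shut fingers; the grasp point (between the pads) lies 19 mm behind it; z points along the fingers, y is the line along which they close (so a half turn about z gives the same grasp; the last joint's range is limited). The gripper opens to 87 mm and grips with 3 to 60 N. Pads are 19 mm wide; open, the fingers measure 117 mm over their backs; the gripper's body (75 mm by 190 mm) begins 51 mm behind the grasp point.
Start: joints at [-1.156, 0.469, -0.049, 1.532, 0.024, 1.141, -0.082], TCP at [0.29, 0.61, 0.223] pointing down, gripper open.
Joint ranges: [-2.59, 2.59], [-0.33, 1.99], [-1.39, 1.29], [0.1, 2.45], [-1.04, 4.18], [0.21, 1.99], [-2.66, 2.66]. Speed limits (rad/s): [2.57, 2.57, 3.14, 3.14, 3.14, 3.14, 3.14].

INTERFACE

Orientations are given as [roll, pitch, yaw] about the fixed x, y, z axes, in that order (R = Rz(yaw) Ry(pitch) Rx(roll)).
In Python, from station import * gives the robot as it stands.
- The arm moves only by the tool pendant, called after "Request:" as name(argument=value, ...), one argument or row to a line, values as JSON. Schema: {"type":"object","properties":{"moves":{"type":"array","items":{"type":"array","items":{"type":"array","items":{"type":"number"},"minItems":6,"maxItems":6},"minItems":1,"maxItems":20},"minItems":1,"maxItems":1},"jaw":{"type":"number"},"only":{"type":"string"},"quiet":{"type":"boolean"},"lines":{"type":"string"}},"required":["moves"],"additionalProperties":false}. moves is a list that holds a single list of rows (three levels of brackets), with 1 to 20 rows, each of 6 numbers: dx, dy, dz in m, then a rotation vector rx, ry, rz in rad; each row is the pose to reach, as a shift and turn from the pose commanded when the call began, along the tool's axes at that moment; what a row does not reach only later rows make up. A row lasts 1/8 s, in which the tool goes at most 0.0625 m and 0.188 rad, less where a joint would pass 70% of its speed; a pose out of reach is approached as far as the arm can. jaw is the finger opening in m, set as the call begins (left out keeps the last). The fingers move at their own pace and stop on an object; the grip force is fixed at half the most. Time passes only in rows, so rows that do not move let the fingers close. The tool returns the time, the measured TCP pose, the force, the opening and the grip force at its end. only (a regular expression) keeps the lines of the reply that match it, lines (a string "A,B") keeps lines A to B, and quiet returns only ok. Input that does not fit is refused with a message, and nothing moves.
- sense(): the state, without advancing time (a new reading comes with each control period).
- capture(name): name is "side" or "top"; returns a dict with "pixels" (400x640x3 uint8, blue, green, red), "fx", "fy", "cx", "cy" (pixels), "k1" (the pictures are not rectified: a ray, as slopes to the right and down, at radius r is drawn at 1 + k1 r^2 times it, then the intrinsics apply), "T" (4x4, takes a point from camera to world coordinates). Camera axes: x right, y up, looking along -z (the intrinsics and any distortion apply to the point x, -y, -z); pixel columns grow to the right and rows downward; lengths in m; the calibration is good to about 2 mm. A picture is of the moment at which its call begins. There is no depth.
- sign_off(): hands the job in; it is judged then, once.
Trained networks look in a picture, given as the dict that the camera call returned (one of the last four; its "shot" number tells which), for a name from the list of things; names that differ only in an ending like _2 or _b are one class to them, and where a whole thing is asked for, a point or a joint stands for the part that bears it (a point fixed in the world has none). Each returns a list of dicts, best first, with "confidence" (0 to 1); they miss things now and then, are a little off and sometimes report something else, mostly with a low value. They report only what shows in the picture. A call takes as long as a camera call. They do not tell look-alikes from the thing itself.
- find_in(name, picture): "extent" ([left, top, width, height] in pixels, round what is visible of it).
- trace(name, picture): "pixels" (400x640 bool, what is visible of it) and "extent" ([left, top, width, height] in pixels, round what is visible of it).
- spot_point(name, picture): "xy" ([column, row] in pixels: a listed point, or the origin of a listed thing).
The state is a dict: "clock": time; "qpos": joint angles; "dq": joint speeds; "joint_torque": joint torques, N m; "ee_pos": TCP position; "eef_rot": TCP orientation; "wrist_force": force on the tool from outside, world axes, zero at the start; "torque": the same for the moment, N m; "opening": finger opening in m; "grasp_force": force on a finger pad.
Only numpy, scipy, OpenCV 4.12 (cv2) and the standard library are available. Lean on these libraries where they do the work, as an engineer would, in place of code of your own. Each camera call takes 0.05 s, during which the arm holds its last target. There are 200 camera calls.

TASK

Slide the pink box along its rail until it is centred under the steel spout and leave it there while you tip the three used battery cells from the scoop into the spout's funnel, without touching the cells with the fingers. Once they are in, push the loaded box on along its rail until it is fully home under the blue hood; finish with the empty scoop standing upright on the bench. Leave the tape roll, spray can, white dispenser and blue spool where they are.

Things in the scene. Friction and masses are not known exactly. Their poses are not given: they have to be found in the camera images.
- station: fixed filling station: blue base plate 100 x 425 mm with two rails, a steel spout on a far-side post (120 mm high) over the middle, a blue hood at the +y end. Origin on the bench surface right below the spout's axis; y runs along the rail from the open end to the hood, x across it, the box's handle is on the -x side, towards the robot. Position and yaw differ every time
- hood_top (a point): centre of the flat top of the station's blue hood, 74 mm above the bench. The hood measures 112 mm (station x) x 122 mm (station y); it is open towards the spout and, below 55 mm height, towards the robot, so that the arm of the box's handle can pass; fully home, the box is covered by it
- spout_mouth (a point): centre of the spout's round funnel mouth, at rim level, 148 mm above the bench; mouth 118 mm inside diameter (124 outside), axis vertical; the funnel narrows over 48 mm to a tube of 70 mm inside diameter
- spout_outlet (a point): centre of the spout's lower end, 72 mm above the bench and 12 mm above the rim of the pink box passing under it; 70 mm inside diameter
- carriage (a joint): slide of the pink box along the rail, in m: 0 at the open end (stop), grows towards the hood (station's +y); 0.150 = box centred under the spout (no stop or catch there); 0.290 = fully home under the hood (end stop). It starts between 0 and 0.10 and stays where it is left; friction about 2.5 N plus 8 N per m/s
- box_in (a point): centre of the pink box's inner floor, 18 mm above the bench; moves with the box, axes as the station's. Box outside 92 (station x) x 110 (station y) x 46 mm high, 4 mm walls, open top with its rim 60 mm above the bench
- carriage_handle (a point): grip point of the box's black upright handle, 85 mm above the bench, 98 mm from the box's centre on the station's -x side, moves with the box. The handle is a plate 30 mm (station x) x 14 mm (station y), its top 108 mm and its foot 34 mm above the bench, carried on a steel arm 14 mm wide at 34 to 44 mm height
- scoop: loose aluminium scoop, 0.12 kg nominal, on the left or the right. Origin: centre of its underside; open pouring end along its -x, back wall (45 mm high) at +x. 100 mm long, 44.5 wide, side walls 36 high, inside 36.5 wide. The floor slopes 10 degrees down to the back: level, the cells rest against the back wall; tilted lip down well past 10 degrees they roll out over the lip
- scoop_handle (a point): middle of the scoop's red overhead handle bar, 81 mm above the scoop's underside, over its origin, near the centre of mass. The bar runs along the scoop's x from -33 to +55 mm, is 14 mm wide (y) and 22 mm high (70 to 92 mm above the underside); a post joins it to the back wall, all else below it is free
- scoop_lip (a point): middle of the pouring lip: the end of the scoop's floor, 50 mm to its -x and 22.8 mm above its underside
- cell1: a cylindrical battery cell, 17 mm diameter, 34 mm long, 18 g nominal (the true mass varies), green with a steel nub; origin at its centre, its y axis along the cylinder. It starts lying crosswise in the scoop and rolls freely
- cell2: a cylindrical battery cell, 17 mm diameter, 34 mm long, 18 g nominal (the true mass varies), yellow with a steel nub; origin at its centre, its y axis along the cylinder. It starts lying crosswise in the scoop and rolls freely
- cell3: a cylindrical battery cell, 17 mm diameter, 34 mm long, 18 g nominal (the true mass varies), copper coloured with a steel nub; origin at its centre, its y axis along the cylinder. It starts lying crosswise in the scoop and rolls freely
- tape: bystander: brown roll of parcel tape lying flat, 100 mm diameter, 45 mm high, in the place (left or right) where the scoop is not; origin at the centre of its underside; must stay
- spray: bystander: blue spray can with a pale metal top, 52 mm diameter, 155 mm high; origin at the centre of its underside; must stay
- dispenser: bystander: white dispenser jar with steel cap, 52 mm diameter, 100 mm high; origin at the centre of its underside; must stay
- spool: bystander: blue solder spool, 60 mm diameter, 36 mm high, between the robot and the station; origin at the centre of its underside; must stay
There are look-alikes about, which are no part of the job. What is meant by the scoop is not purple or turquoise, and is the smaller of those in its own colour.

How it is judged:
By the outcome, as a careful person would: the job done as asked, in the order asked, and still so for the second after the job is handed in, with the robot touching nothing.
It also fails if it takes over 72 s, if anything falls off the work surface, if the arm or the gripper's body presses on something with over 40 N, if the wrist force passes 120 N, or if a joint passes its speed limit or range.

## Working session

There is one attempt and no reset: what is moved stays moved. The work goes in short steps, Python scripts to look and compute and a tool call to move; the robot and the scene stay as the last step left them, time stands still between calls to the robot, and variables do not carry over. Pictures are saved under pics/ and viewed, at most 10 in all, crops included, and the job is handed in when it is done.

```bash
mkdir -p pics; cat > h.py <<'E'
import numpy as np, cv2
from station import *
def ray(p,uv):
    d=np.array([(uv[0]-p["cx"])/p["fx"],(uv[1]-p["cy"])/p["fy"]]);u=d.copy()
    for _ in range(20): u=d/(1+p["k1"]*(u@u))
    T=np.array(p["T"]); v=T[:3,:3]@np.array([u[0],-u[1],-1]); return T[:3,3],v
def at_z(p,uv,z):
    o,v=ray(p,uv); return o+v*(z-o[2])/v[2]
def tri(pu):
    A=np.zeros((3,3));b=np.zeros(3)
    for p,uv in pu:
        o,v=ray(p,uv);v=v/np.linalg.norm(v);M=np.eye(3)-np.outer(v,v);A+=M;b+=M@o
    return np.linalg.solve(A,b)
def proj(p,X):
    T=np.array(p["T"]);c=T[:3,:3].T@(np.array(X)-T[:3,3]);s=np.array([c[0],-c[1]])/-c[2];s=s*(1+p["k1"]*(s@s))
    return s*[p["fx"],p["fy"]]+[p["cx"],p["cy"]]
E
python3 - <<'E'
from h import *
S=capture("side");T=capture("top")
cv2.imwrite("pics/s0.png",S["pixels"]);cv2.imwrite("pics/t0.png",T["pixels"])
np.set_printoptions(precision=3,suppress=True)
for n,z in [("hood_top",.074),("spout_mouth",.148),("spout_outlet",.072),("carriage_handle",.085),("box_in",.018),("scoop",0),("scoop_handle",.081),("scoop_lip",.0228),("cell1",.03),("cell2",.03),("cell3",.03),("tape",0),("spray",0),("dispenser",0),("spool",0)]:
    for nm,p in (("T",T),("S",S)):
        for r in spot_point(n,p)[:4]:
            print(n,nm,round(r["confidence"],2),np.round(r["xy"]),at_z(p,r["xy"],z))
s=sense();print(s["clock"],s["ee_pos"],s["eef_rot"],S["T"][:3],T["T"][:3])
E
```

```text
hood_top T 0.76 [284. 128.] [0.613 0.154 0.074]
hood_top T 0.56 [207. 188.] [0.453 0.356 0.074]
hood_top S 0.7 [350. 184.] [0.611 0.163 0.074]
spout_mouth T 0.87 [338. 120.] [0.614 0.013 0.148]
spout_mouth T 0.43 [347. 217.] [ 0.376 -0.01   0.148]
spout_mouth S 0.83 [381. 182.] [0.624 0.005 0.148]
spout_outlet T 0.85 [336. 125.] [0.62  0.015 0.072]
spout_outlet T 0.75 [221. 177.] [0.483 0.32  0.072]
spout_outlet S 0.79 [375. 203.] [0.602 0.002 0.072]
spout_outlet S 0.67 [389. 222.] [ 0.562 -0.121  0.072]
carriage_handle T 0.65 [365. 157.] [ 0.533 -0.06   0.085]
carriage_handle T 0.64 [206. 189.] [0.45  0.356 0.085]
carriage_handle T 0.56 [338. 129.] [0.608 0.01  0.085]
carriage_handle S 0.65 [368. 215.] [ 0.517 -0.064  0.085]
carriage_handle S 0.43 [335. 178.] [0.58  0.216 0.085]
box_in T 0.66 [356. 128.] [ 0.626 -0.041  0.018]
box_in S 0.94 [389. 222.] [ 0.624 -0.053  0.018]
box_in S 0.29 [290. 197.] [0.426 0.284 0.018]
scoop T 0.9 [272. 213.] [0.39  0.194 0.   ]
scoop T 0.83 [228. 277.] [0.21  0.318 0.   ]
scoop T 0.81 [218. 198.] [0.433 0.35  0.   ]
scoop T 0.61 [172. 186.] [0.467
[... 1555 characters left out ...]
T 0.61 [285. 127.] [0.636 0.158 0.   ]
tape S 0.84 [389. 283.] [ 0.423 -0.291  0.   ]
spray T 0.78 [460. 127.] [ 0.635 -0.341  0.   ]
spray S 0.86 [455. 268.] [ 0.64  -0.349  0.   ]
spray S 0.23 [290. 173.] [0.546 0.501 0.   ]
dispenser T 0.97 [228. 126.] [0.64  0.326 0.   ]
dispenser S 0.51 [334. 179.] [0.671 0.35  0.   ]
spool T 0.73 [348. 218.] [ 0.376 -0.019  0.   ]
spool T 0.27 [336. 115.] [0.669 0.012 0.   ]
spool S 0.69 [328. 243.] [ 0.388 -0.023  0.   ]
1.6 [0.29  0.61  0.223] [ 3.142 -0.     2.698] [[ 0.824  0.267 -0.499 -0.312]
 [-0.566  0.417 -0.711 -1.036]
 [ 0.018  0.869  0.495  0.844]] [[-0.001  0.998 -0.068  0.358]
 [-1.    -0.002 -0.021  0.035]
 [-0.021  0.068  0.997  1.047]]
```

View pics/t0.png

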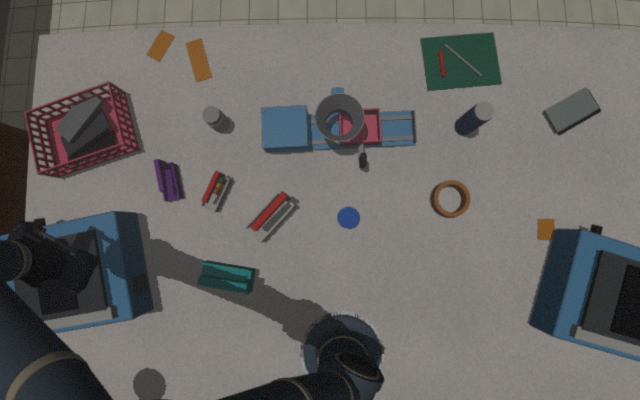

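View pics/s0.png

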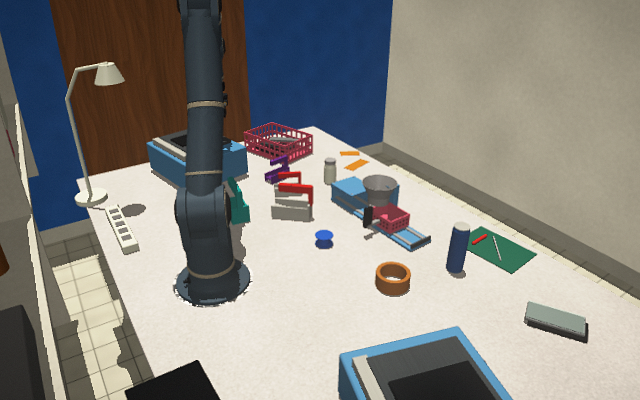

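The real scoop, aluminium with cells and a short red bar, is at (215,190) in the top view. The bigger grey scoop is at (272,213). The spout is at (338,120), the box at (360,125), its handle at (364,160) and the hood at (285,127).

```bash
python3 - <<'E'
from h import *
np.set_printoptions(precision=4,suppress=True)
S=capture("side");T=capture("top")
a=T["pixels"];h=cv2.cvtColor(a,cv2.COLOR_BGR2HSV)
def comp(m,c,r):
    m=m.copy();k=np.zeros_like(m);k[c[1]-r:c[1]+r,c[0]-r:c[0]+r]=1;return m&k
red=((h[...,0]<8)|(h[...,0]>172))&(h[...,1]>150)&(h[...,2]>60)
m=comp(red.astype(np.uint8),(213,188),22); pts=np.argwhere(m)[:,::-1].astype(np.float32)
W=np.array([at_z(T,p,.092)[:2] for p in pts]); c=W.mean(0);u=np.linalg.svd(W-c)[2][0];t=(W-c)@u
print("bar",len(pts),c,u,np.degrees(np.arctan2(u[1],u[0])),t.min(),t.max(),"mid",c+u*(t.min()+t.max())/2)
# blue station
bl=(abs(h[...,0].astype(int)-105)<10)&(h[...,1]>100)&(h[...,2]>80)
hood=comp(bl.astype(np.uint8),(285,127),30)
pts=np.argwhere(hood)[:,::-1]; print("hood px",pts.min(0),pts.max(0))
r=cv2.minAreaRect(np.array([at_z(T,p,.074)[:2]*1000 for p in pts]).astype(np.float32));print(r)
base=comp(bl.astype(np.uint8),(400,127),18);pts=np.argwhere(base)[:,::-1]
print("base",cv2.minAreaRect(np.array([at_z(T,p,.005)[:2]*1000 for p in pts]).astype(np.float32)))
pk=((h[...,0]>165)&(h[...,1]>100)&(h[...,2]>80)).astype(np.uint8);pts=np.argwhere(comp(pk,(362,125),25))[:,::-1]
print("box",pts.min(0),pts.max(0),cv2.minAreaRect(np.array([at_z(T,p,.06)[:2]*1000 for p in pts]).astype(np.float32)))
bk=((h[...,2]<50)).astype(np.uint8);pts=np.argwhere(comp(bk,(363,160),12))[:,::-1];print("hdl",pts.min(0),pts.max(0),pts.mean(0),at_z(T,pts.mean(0),.108))
c1=cv2.resize(a[95:250,180:400],None,fx=3.5,fy=3.5,interpolation=3)
b=S["pixels"][130:260,240:440];c2=cv2.resize(b,None,fx=3,fy=3,interpolation=3)
cv2.imwrite("pics/c1.png",c1)
for n,c in (("spout_mouth",.148),("hood_top",.074),("carriage_handle",.085)):
    q=[spot_point(n,p)[0]["xy"] for p in (T,S)];print(n,tri([(T,q[0]),(S,q[1])]))
q=[min(spot_point("scoop_handle",p),key=lambda r:abs(r["xy"][0]-x))["xy"] for p,x in ((T,206),(S,288))];print(q,tri([(T,q[0]),(S,q[1])]))
E
```

```text
bar 116 [0.4568 0.3424] [-0.9126  0.4089] 155.86177677930758 -0.04072746061733394 0.04171439020153898 mid [0.4564 0.3426]
hood px [262 106] [314 148]
((615.8395385742188, 142.89703369140625), (114.1657943725586, 139.1609344482422), 0.05144233629107475)
base ((630.049560546875, -159.84738159179688), (92.63623809814453, 87.77494049072266), 0.011612859554588795)
box [339 108] [380 142] ((622.1958618164062, -49.101844787597656), (91.81254577636719, 109.10333251953125), 3.675499439239502)
hdl [360 154] [365 167] [362.4658 160.5205] [ 0.5191 -0.0509  0.108 ]
spout_mouth [0.6244 0.0188 0.1492]
hood_top [0.6143 0.1556 0.0829]
carriage_handle [ 0.5223 -0.0504  0.076 ]
[[208.2, 188.2], [289.4, 175.6]] [0.457  0.3516 0.0733]
```

View pics/c1.png

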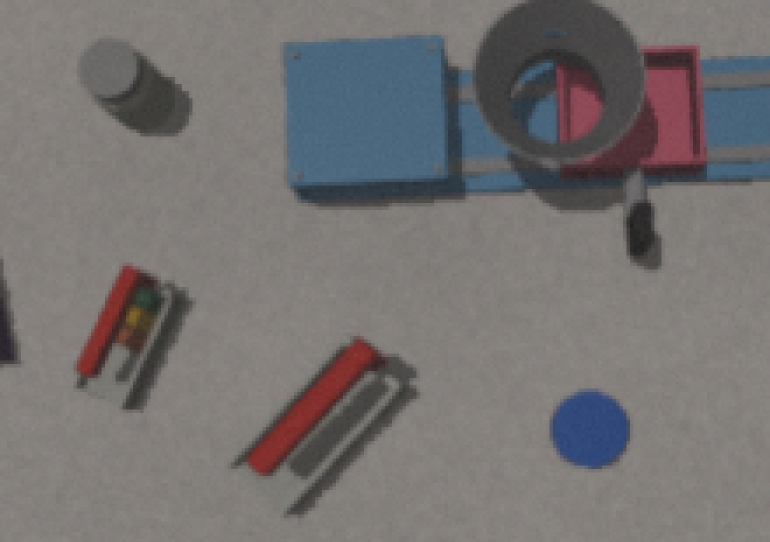

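```bash
cat >> h.py <<'E'
from scipy.spatial.transform import Rotation as Ro
def rotm(r): return Ro.from_euler('xyz',r).as_matrix()
def row(p,R,p0=None,R0=None):
    s=sense()
    if p0 is None: p0=np.array(s["ee_pos"]);R0=rotm(s["eef_rot"])
    return np.round(np.r_[R0.T@(np.array(p)-p0),Ro.from_matrix(R0.T@R).as_rotvec()],4)
def down(yaw_y,tilt=0):
    "tool pointing down, tool y at world angle yaw_y (rad)"
    y=np.array([np.cos(yaw_y),np.sin(yaw_y),0]);z=np.array([0,0,-1.]);return np.c_[np.cross(y,z),y,z]
E
python3 - <<'E'
from h import *
np.set_printoptions(precision=4,suppress=True)
T=capture("top");S=capture("side")
print("mouth",at_z(T,(339.5,117.8),.148),"tube",at_z(T,(338,125.2),.1))
g=cv2.GaussianBlur(cv2.cvtColor(T["pixels"],6),(3,3),0)[85:160,300:385]
big=cv2.resize(g,None,fx=4,fy=4,interpolation=2)
for lo,hi,z in ((88,104,.148),(45,60,.1)):
    c=cv2.HoughCircles(big,cv2.HOUGH_GRADIENT,1,200,param1=80,param2=15,minRadius=lo,maxRadius=hi)
    if c is not None:
        x,y,r=c[0,0];q=((x+.5)/4-.5+300,(y+.5)/4-.5+85);print(q,r/4,at_z(T,q,z))
for nm in("spout_mouth","spout_outlet","hood_top","carriage_handle","box_in"):
  for p in(T,S):print(nm,[ (np.round(r["xy"],1),round(r["confidence"],2)) for r in spot_point(nm,p)[:1]])
# model check, guess
sp=np.array([.617,.011]);yw=.038
for n,p in(("T",T),("S",S)):
  print(n,[np.round(proj(p,[sp[0]-.062*k[0],sp[1]-.062*k[1],.148])) for k in((1,0),(-1,0),(0,1),(0,-1))])
h=sp*0+[.519,-.051]
print("above handle",row([.512,-.051,.30],down(np.pi/2+yw)))
E
```

```text
mouth [0.6184 0.0078 0.148 ] tube [0.6128 0.0104 0.1   ]
spout_mouth [(array([336. , 116.3]), 0.59)]
spout_mouth [(array([380.2, 182.2]), 0.71)]
spout_outlet [(array([339.2, 126.2]), 0.94)]
spout_outlet [(array([378.5, 201.9]), 0.63)]
hood_top [(array([286.5, 126.4]), 0.72)]
hood_top [(array([352.1, 183.2]), 0.69)]
carriage_handle [(array([361.7, 157.8]), 0.58)]
carriage_handle [(array([368. , 214.4]), 0.89)]
box_in [(array([357. , 127.8]), 0.71)]
box_in [(array([389. , 220.8]), 0.87)]
T [array([338., 143.]), array([338.,  94.]), array([364., 118.]), array([313., 119.])]
S [array([364., 186.]), array([392., 178.]), array([390., 189.]), array([367., 175.])]
above handle [-0.4843 -0.5012 -0.0775  0.0001  0.     -0.4818]
```

Request:
pendant(
  moves=[
    [[-0.04,-0.04,-0.08,0,0,-0.06],[-0.08,-0.08,-0.08,0,0,-0.12],[-0.12,-0.12,-0.08,0,0,-0.16],[-0.16,-0.16,-0.08,0,0,-0.2],[-0.2,-0.2,-0.08,0,0,-0.24],[-0.24,-0.25,-0.08,0,0,-0.28],[-0.28,-0.29,-0.08,0,0,-0.32],[-0.32,-0.33,-0.08,0,0,-0.36],[-0.36,-0.37,-0.08,0,0,-0.4],[-0.4,-0.41,-0.08,0,0,-0.44],[-0.44,-0.455,-0.08,0,0,-0.48],[-0.484,-0.501,-0.078,0,0,-0.482],[-0.484,-0.501,-0.078,0,0,-0.482],[-0.484,-0.501,-0.078,0,0,-0.482]],
  ],
  jaw=0.06,
)

```text
clock: 4.45
ee_pos: [0.5117, -0.0502, 0.3004]
eef_rot: [3.141, -0.0, -3.104]
wrist_force: [-0.2, -0.4, 0.1]
opening: 0.0601
grasp_force: 0.0
```

```bash
python3 - <<'E'
from h import *
print(row([.512,-.051,.079],down(np.pi/2+.038)))
T=capture("top");S=capture("side")
for nm in("spout_mouth","spout_outlet","carriage_handle"):
  for p in(T,S):print(nm,[ (np.round(r["xy"],1),round(r["confidence"],2)) for r in spot_point(nm,p)[:1]])
E
```

```text
[-3.000e-04 -1.000e-03  2.214e-01  7.000e-04 -3.000e-04  1.000e-04]
spout_mouth [(array([335.9, 117.7]), 0.85)]
spout_mouth [(array([379.7, 182. ]), 0.89)]
spout_outlet [(array([339.4, 126.4]), 0.64)]
spout_outlet [(array([376.3, 202.6]), 0.78)]
carriage_handle [(array([360.2, 156.6]), 0.76)]
carriage_handle [(array([366.4, 212.4]), 0.88)]
```

Request:
pendant(
  moves=[
    [[-0.001,-0.001,0.06,0,0,0],[-0.002,-0.001,0.12,0,0,0],[-0.002,-0.001,0.18,0,0,0],[-0.002,-0.001,0.21,0,0,0],[-0.002,-0.001,0.22,0,0,0],[-0.002,-0.001,0.22,0,0,0]],
  ],
)

```text
clock: 5.6
ee_pos: [0.5142, -0.0515, 0.0808]
eef_rot: [3.142, 0.0, -3.103]
wrist_force: [-0.1, -1.6, 0.2]
opening: 0.06
grasp_force: 0.0
```

Request:
pendant(
  moves=[
    [[0,0,0,0,0,0],[0,0,0,0,0,0],[0,0,0,0,0,0],[0,0,0,0,0,0],[0,0,0,0,0,0]],
  ],
  jaw=0,
)

```text
clock: 6.22
ee_pos: [0.5138, -0.0515, 0.0806]
eef_rot: [3.141, 0.0, -3.103]
wrist_force: [0.2, 0.7, -0.1]
opening: 0.0179
grasp_force: 0.7
```

Request:
pendant(
  moves=[
    [[0,0,0,0,0,0],[0,0,0,0,0,0],[0,0.008,0,0,0,0],[0,0.018,0,0,0,0],[0,0.028,0,0,0,0],[0,0.038,0,0,0,0],[0,0.048,0,0,0,0],[0,0.054,0,0,0,0],[0,0.057,0,0,0,0],[0,0.057,0,0,0,0],[0,0.057,0,0,0,0]],
  ],
  jaw=0,
)

```text
clock: 7.6
ee_pos: [0.5111, 0.0068, 0.0806]
eef_rot: [3.14, -0.001, -3.102]
wrist_force: [-2.8, -1.1, 5.4]
opening: 0.0138
grasp_force: 30.0
```

```bash
python3 - <<'E'
from h import *
T=capture("top");S=capture("side")
c1=cv2.resize(T["pixels"][80:180,260:420],None,fx=4.5,fy=4.5,interpolation=3)
c2=cv2.resize(S["pixels"][150:250,320:450],None,fx=4.5,fy=4.5,interpolation=3)[:, :800]
cv2.imwrite("pics/c2.png",c1);cv2.imwrite("pics/c3.png",c2)
E
```

```text
(no output)
```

View pics/c2.png

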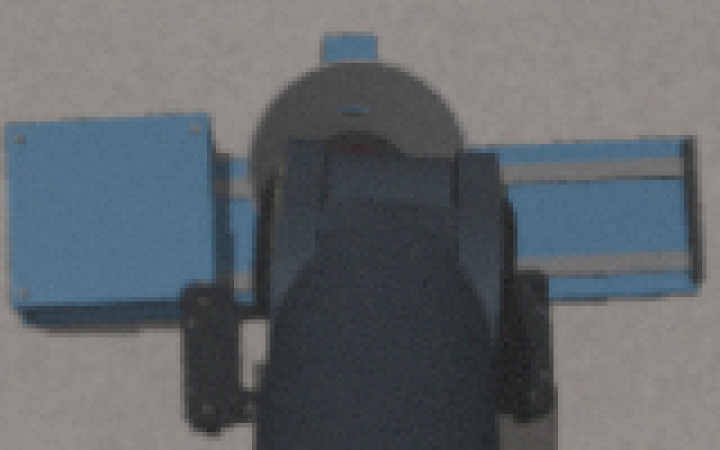

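View pics/c3.png

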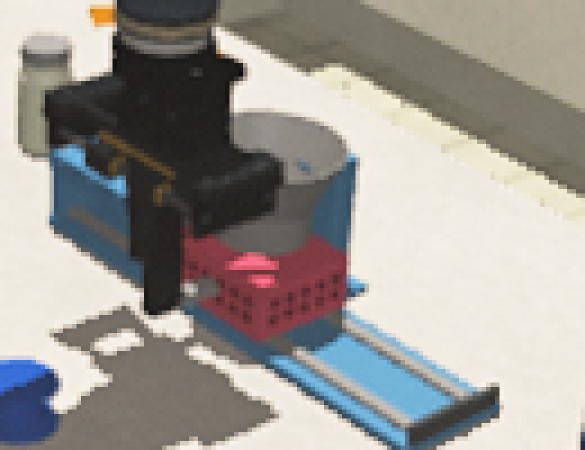

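```bash
python3 - <<'E'
from h import *
R=down(np.radians(65.9))
for p in ([.451,.347,.25],[.451,.347,.15],[.451,.347,.064]): print(row(p,R))
E
```

```text
[ 0.047   0.3425 -0.1689  0.0011 -0.0013  0.4597]
[ 0.0469  0.3424 -0.0689  0.0011 -0.0013  0.4597]
[ 0.0468  0.3423  0.0171  0.0011 -0.0013  0.4597]
```

Request:
pendant(
  moves=[
    [[0,-0.001,0,0,0,0],[0,-0.001,0,0,0,0],[0,-0.001,0,0,0,0],[0,-0.001,-0.03,0,0,0],[0,-0.001,-0.09,0,0,0],[0,-0.001,-0.15,0,0,0]],
  ],
  jaw=0.05,
)

```text
clock: 8.45
ee_pos: [0.5114, 0.0046, 0.2319]
eef_rot: [3.142, -0.001, -3.104]
wrist_force: [0.7, -0.1, -0.2]
opening: 0.0494
grasp_force: 0.0
```

```bash
python3 - <<'E'
from h import *
R=down(np.radians(65.9))
for p in ([.451,.347,.22],[.451,.347,.15],[.451,.347,.064]): print(row(p,R))
E
```

```text
[ 4.730e-02  3.445e-01  1.190e-02 -1.000e-04 -8.000e-04  4.587e-01]
[ 4.730e-02  3.445e-01  8.190e-02 -1.000e-04 -8.000e-04  4.587e-01]
[ 4.720e-02  3.445e-01  1.679e-01 -1.000e-04 -8.000e-04  4.587e-01]
```

Request:
pendant(
  moves=[
    [[0.008,0.058,0,0,0,0.08],[0.016,0.116,0,0,0,0.16],[0.024,0.174,0,0,0,0.24],[0.032,0.232,0,0,0,0.32],[0.04,0.29,0,0,0,0.4],[0.047,0.33,0,0,0,0.459],[0.047,0.344,0.012,0,0,0.459],[0.047,0.344,0.03,0,0,0.459],[0.047,0.344,0.03,0,0,0.459]],
  ],
  jaw=0.06,
)

```text
clock: 9.57
ee_pos: [0.4512, 0.3443, 0.1986]
eef_rot: [-3.137, -0.001, 2.72]
wrist_force: [-0.3, -0.2, 0.4]
opening: 0.0601
grasp_force: 0.0
```

```bash
python3 - <<'E'
from h import *
np.set_printoptions(precision=4,suppress=True)
T=capture("top");S=capture("side")
h=cv2.cvtColor(T["pixels"],cv2.COLOR_BGR2HSV)
bk=(h[...,2]<50).astype(np.uint8);m=np.zeros_like(bk);m[148:172,325:352]=1
pts=np.argwhere(bk&m)[:,::-1];print("hdl",len(pts),pts.min(0),pts.max(0),at_z(T,pts.mean(0),.1))
for nm,z in(("carriage_handle",.085),("box_in",.018)):
  q=[spot_point(nm,p)[0]["xy"] for p in(T,S)];print(nm,q,at_z(T,q[0],z),at_z(S,q[1],z))
c1=cv2.resize(T["pixels"][90:215,190:380],None,fx=4,fy=4,interpolation=3)
c2=cv2.resize(S["pixels"][150:250,250:430],None,fx=4.2,fy=4.2,interpolation=3)
cv2.imwrite("pics/c4.png",c1);cv2.imwrite("pics/c5.png",c2)
E
```

```text
hdl 28 [338 156] [342 168] [0.5124 0.0063 0.1   ]
carriage_handle [[336.0, 157.1], [355.9, 206.8]] [0.5323 0.0156 0.085 ] [0.5176 0.0012 0.085 ]
box_in [[334.7, 129.8], [378.3, 215.6]] [0.6218 0.0175 0.018 ] [ 0.6199 -0.0003  0.018 ]
```

View pics/c4.png

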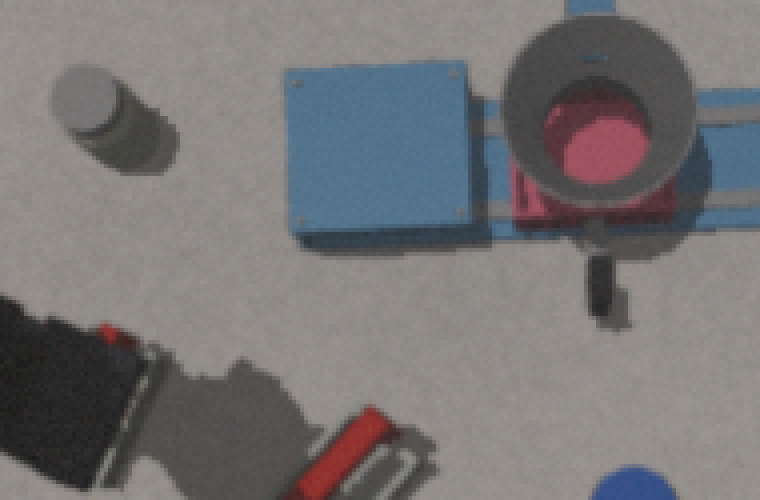

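View pics/c5.png

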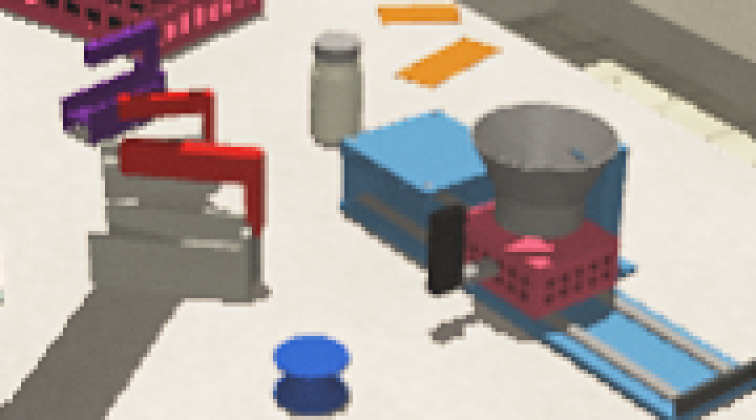

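Request:
pendant(
  moves=[
    [[0,0.002,0.05,0,0,0],[0,0.002,0.1,0,0,0],[0,0.002,0.125,0,0,0],[0,0.002,0.134,0,0,0],[0,0.002,0.134,0,0,0]],
  ],
  jaw=0.06,
)

```text
clock: 10.5
ee_pos: [0.4528, 0.3484, 0.0669]
eef_rot: [3.141, 0.0, 2.721]
wrist_force: [-0.7, 0.4, -0.3]
opening: 0.06
grasp_force: 0.0
```

Request:
pendant(
  moves=[
    [[0,0,0,0,0,0],[0,0,0,0,0,0],[0,0,0,0,0,0],[0,0,0,0,0,0],[0,0,0,0,0,0],[0,0,0,0,0,0],[0,0,0,0,0,0]],
  ],
  jaw=0,
)

```text
clock: 11.38
ee_pos: [0.4522, 0.348, 0.0663]
eef_rot: [-3.141, -0.0, 2.721]
wrist_force: [-1.1, -0.1, -1.2]
opening: 0.0135
grasp_force: 29.9
```

Request:
pendant(
  moves=[
    [[0,0,-0.01,0,0,0],[0,0,-0.03,0,0,0],[0,0,-0.06,0,0,0],[0,0,-0.1,0,0,0],[0,0,-0.14,0,0,0],[0,0,-0.18,0,0,0],[0,0,-0.205,0,0,0],[0,0,-0.22,0,0,0],[0,0,-0.22,0,0,0]],
  ],
)

```text
clock: 12.5
ee_pos: [0.4526, 0.3483, 0.2874]
eef_rot: [3.14, 0.001, 2.721]
wrist_force: [-0.2, 0.5, -2.5]
opening: 0.0136
grasp_force: 29.9
```

```bash
python3 - <<'E'
from h import *
np.set_printoptions(precision=4,suppress=True)
T=capture("top");S=capture("side");s=sense();p0=np.array(s["ee_pos"]);R0=rotm(s["eef_rot"]);print(p0,s["eef_rot"],s["wrist_force"])
u=np.array([np.cos(np.radians(-24.1)),np.sin(np.radians(-24.1)),0])
for n,off in(("scoop_handle",0),("scoop_lip",-.05)):
  e=p0+u*(off)+[0,0,.019 if n=="scoop_handle" else -.039]
  for nm,p in(("T",T),("S",S)):print(n,nm,"exp",proj(p,e),[(np.round(r["xy"],1),round(r["confidence"],2)) for r in spot_point(n,p)[:4]])
x,y=map(int,proj(S,p0));c=cv2.resize(S["pixels"][max(0,y-60):y+60,x-70:x+70],None,fx=4.5,fy=4.5,interpolation=3)
cv2.imwrite("pics/c6.png",c)
E
```

```text
[0.4518 0.3478 0.2854] [-3.1397 -0.0009  2.7208] [-0.6092  0.1528 -2.7221]
scoop_handle T exp [175.0927 178.053 ] [(array([265. , 215.8]), 0.79), (array([217.8, 279.7]), 0.56)]
scoop_handle S exp [285.9056 118.6318] [(array([275. , 161.8]), 0.93), (array([287.5, 121.5]), 0.81), (array([289.8, 190.7]), 0.68), (array([233.2, 185.2]), 0.63)]
scoop_lip T exp [176.2215 202.1031] [(array([198.4, 272.9]), 0.97), (array([250.3, 232.1]), 0.82), (array([176.4, 204.2]), 0.72)]
scoop_lip S exp [272.6765 134.464 ] [(array([274.2, 201.6]), 0.79), (array([271.9, 135.9]), 0.74), (array([268.4, 177.9]), 0.72), (array([229.4, 195.1]), 0.59)]
```

View pics/c6.png

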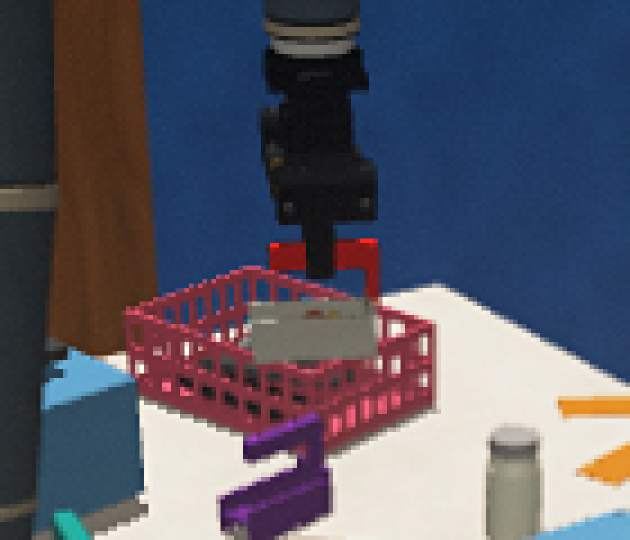

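```bash
cat >> h.py <<'E'
LIP=np.array([.05,0,.040]);SP=np.array([.617,.009])
def pour(th,z,back=.022,yaw=3.09):
    R=rotm([np.pi,0,yaw]); d=R[:,0]
    L=np.r_[SP,z]-d*back; R2=R@Ro.from_rotvec([0,-th,0]).as_matrix()
    return L-R2@LIP,R2
E
python3 - <<'E'
from h import *
np.set_printoptions(precision=4,suppress=True)
p,R=pour(0,.185);print(p,row(p,R)); p,R=pour(0,.23);print(row(p,R))
E
```

```text
[0.6889 0.0053 0.225 ] [-0.3563 -0.2158  0.0605 -0.0019 -0.0012 -0.3692]
[-0.3562 -0.2159  0.0155 -0.0019 -0.0012 -0.3692]
```

Request:
pendant(
  moves=[
    [[-0.007,-0.004,0,0,0,-0.007],[-0.021,-0.013,0,0,0,-0.022],[-0.043,-0.026,0,0,0,-0.044],[-0.064,-0.039,0,0,0,-0.066],[-0.089,-0.054,0,0,0,-0.092],[-0.114,-0.069,0,0,0,-0.118],[-0.139,-0.084,0,0,0,-0.144],[-0.164,-0.099,0,0,0,-0.17],[-0.189,-0.114,0,0,0,-0.196],[-0.214,-0.13,0,0,0,-0.221],[-0.239,-0.145,0,0,0,-0.247],[-0.263,-0.16,0,0,0,-0.273],[-0.285,-0.173,0,0,0,-0.295],[-0.306,-0.186,0,0,0,-0.317],[-0.324,-0.197,0.004,0,0,-0.336],[-0.338,-0.205,0.008,0,0,-0.35],[-0.349,-0.212,0.012,0,0,-0.362],[-0.356,-0.216,0.016,0,0,-0.369],[-0.356,-0.216,0.016,0,0,-0.369]],
  ],
)

```text
clock: 15.18
ee_pos: [0.689, 0.0053, 0.2699]
eef_rot: [-3.141, -0.001, 3.089]
wrist_force: [0.1, 0.1, -2.1]
opening: 0.0138
grasp_force: 29.9
```

```bash
python3 - <<'E'
from h import *
np.set_printoptions(precision=4,suppress=True)
T=capture("top");S=capture("side");s=sense();p0=np.array(s["ee_pos"]);R0=rotm(s["eef_rot"]);print(s["qpos"])
e=p0+R0@LIP
for nm,p in(("T",T),("S",S)):print(nm,"exp",proj(p,e),[(np.round(r["xy"],1),round(r["confidence"],2)) for r in spot_point("scoop_lip",p)[:4]])
for th in range(0,60,5):
  z=.185-.02*max(0,min(1,(th-15)/30)); p,R=pour(np.radians(th),z);print(th,row(p,R,p0,R0))
E
```

```text
[-0.2894  0.4688  0.3283  1.4524 -0.155   1.2461  1.5753]
T exp [339.9964  98.4232] [(array([201.7, 273.9]), 0.82), (array([253.4, 231. ]), 0.73), (array([171. , 199.3]), 0.6)]
S exp [385.2725 158.4619] [(array([231.2, 195. ]), 0.93), (array([266. , 174.4]), 0.88), (array([272.6, 206.2]), 0.85), (array([384.5, 161.4]), 0.7)]
0 [ 0.     -0.0011  0.0455  0.0007 -0.0003  0.0006]
5 [ 0.0037 -0.0011  0.0413  0.0007 -0.0876  0.0006]
10 [ 0.0077 -0.0011  0.0374  0.0007 -0.1748  0.0006]
15 [ 0.0121 -0.0011  0.0339  0.0007 -0.2621  0.0005]
20 [ 0.0167 -0.0011  0.0341  0.0008 -0.3494  0.0005]
25 [ 0.0216 -0.0011  0.0348  0.0008 -0.4366  0.0005]
30 [ 0.0267 -0.0011  0.0359  0.0008 -0.5239  0.0004]
35 [ 0.032  -0.0011  0.0374  0.0008 -0.6112  0.0004]
40 [ 0.0374 -0.0011  0.0394  0.0009 -0.6984  0.0004]
45 [ 0.0429 -0.0011  0.0419  0.0009 -0.7857  0.0003]
50 [ 0.0485 -0.0011  0.0415  0.0009 -0.873   0.0003]
55 [ 0.0541 -0.0011  0.0416  0.0009 -0.9602  0.0003]
```

Request:
pendant(
  moves=[
    [[0,-0.001,0.01,0,0,0],[0.001,-0.001,0.022,0,-0.03,0],[0.003,-0.001,0.032,0,-0.07,0],[0.005,-0.001,0.038,0,-0.12,0],[0.008,-0.001,0.037,0,-0.175,0],[0.01,-0.001,0.0356,0,-0.218,0],[0.012,-0.001,0.034,0,-0.262,0],[0.0144,-0.001,0.034,0,-0.305,0],[0.0167,-0.001,0.034,0,-0.349,0],[0.0192,-0.001,0.0345,0,-0.393,0],[0.0216,-0.001,0.0348,0,-0.437,0],[0.0242,-0.001,0.0354,0,-0.48,0],[0.0267,-0.001,0.0359,0,-0.524,0],[0.0294,-0.001,0.0366,0,-0.567,0],[0.032,-0.001,0.0374,0,-0.611,0],[0.0374,-0.001,0.0394,0,-0.698,0],[0.0429,-0.001,0.0419,0,-0.786,0],[0.0485,-0.001,0.0415,0,-0.873,0],[0.0485,-0.001,0.0415,0,-0.873,0],[0.0485,-0.001,0.0415,0,-0.873,0]],
  ],
)

```text
clock: 17.88
ee_pos: [0.6436, -0.015, 0.2222]
eef_rot: [-3.062, 0.759, 3.093]
wrist_force: [-3.2, 6.3, -0.1]
opening: 0.0142
grasp_force: 30.1
```

```bash
python3 - <<'E'
from h import *
T=capture("top");S=capture("side");s=sense();print(s["qpos"],s["wrist_force"])
a=cv2.resize(T["pixels"][70:180,280:400],None,fx=3.3,fy=3.3,interpolation=3)
b=cv2.resize(S["pixels"][130:240,320:440],None,fx=3.3,fy=3.3,interpolation=3)
cv2.imwrite("pics/c7.png",np.hstack([a,b]))
E
```

```text
[-0.03574289  0.18631026 -0.12196352  2.17717497  1.40902028  0.23922918
  0.0323545 ] [-2.41893173  6.64287003  2.6660891 ]
```

View pics/c7.png

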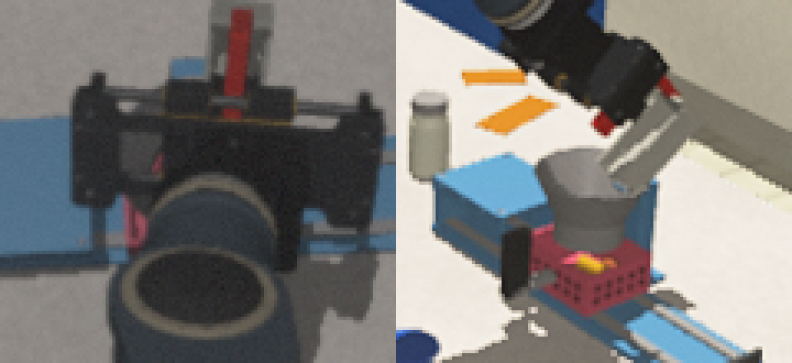

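```bash
python3 - <<'E'
from h import *
np.set_printoptions(precision=4,suppress=True)
s=sense();R0=rotm(s["eef_rot"])
p=np.array(s["ee_pos"]);print(row(p+[.0,0,.04],R0))
for th in(.6,.4,.2,0):print(th,row([.65,0.0,.29],rotm([np.pi,0,3.09])@Ro.from_rotvec([0,-th,0]).as_matrix()))
S=capture("side")
for n in("cell1","cell2","cell3"):print([(np.round(r["xy"]),round(r["confidence"],2)) for r in spot_point(n,S)[:4]])
E
```

```text
[-0.0275 -0.0024 -0.0289  0.      0.      0.    ]
0.6 [-0.0504  0.0119 -0.0461 -0.0783  0.1593 -0.0024]
0.4 [-0.0504  0.0119 -0.0461 -0.078   0.3592 -0.0103]
0.2 [-0.0504  0.0119 -0.0461 -0.0772  0.5591 -0.0182]
0 [-0.0504  0.0119 -0.0461 -0.0758  0.759  -0.0261]
[(array([380., 215.]), 0.6)]
[(array([380., 215.]), 0.6)]
[(array([380., 215.]), 0.6)]
```

Request:
pendant(
  moves=[
    [[-0.007,0,-0.007,0,0,0],[-0.018,0,-0.018,0,0,0],[-0.035,0.004,-0.032,-0.02,0.08,0],[-0.05,0.01,-0.046,-0.078,0.16,-0.002],[-0.05,0.012,-0.046,-0.078,0.3,-0.01],[-0.05,0.012,-0.046,-0.077,0.46,-0.015],[-0.05,0.012,-0.046,-0.076,0.6,-0.02],[-0.05,0.012,-0.046,-0.076,0.7,-0.025],[-0.05,0.012,-0.046,-0.076,0.759,-0.026],[-0.05,0.012,-0.046,-0.076,0.759,-0.026],[-0.05,0.012,-0.046,-0.076,0.759,-0.026],[-0.05,0.012,-0.046,-0.076,0.759,-0.026]],
  ],
)

```text
clock: 19.68
ee_pos: [0.65, -0.0054, 0.2899]
eef_rot: [-3.136, 0.0, 3.08]
wrist_force: [-0.0, -0.1, -1.8]
opening: 0.0136
grasp_force: 29.7
```

```bash
python3 - <<'E'
from h import *
s=sense();print(s["qpos"])
S=capture("side")
b=cv2.resize(S["pixels"][90:240,320:440],None,fx=4,fy=4,interpolation=3)
cv2.imwrite("pics/c8.png",b)
h=cv2.cvtColor(S["pixels"],cv2.COLOR_BGR2HSV)
for n,lo,hi in(("green",45,85),("yellow",20,35),("copper",8,18)):
  m=(h[...,0]>=lo)&(h[...,0]<=hi)&(h[...,1]>110)&(h[...,2]>60);m[:,:320]=0;m[:,450:]=0;m[:120]=0;m[245:]=0
  q=np.argwhere(m);print(n,len(q),q.mean(0)[::-1] if len(q) else "",q.std(0) if len(q) else "")
E
```

```text
[ 0.21094709  0.40952597 -0.38238048  1.49409625  0.16233032  1.26955103
  1.31802766]
green 0  
yellow 14 [379.21428571 203.71428571] [21.8450013   4.76862621]
copper 223 [357.40807175 164.83856502] [17.64119063 11.37416344]
```

View pics/c8.png

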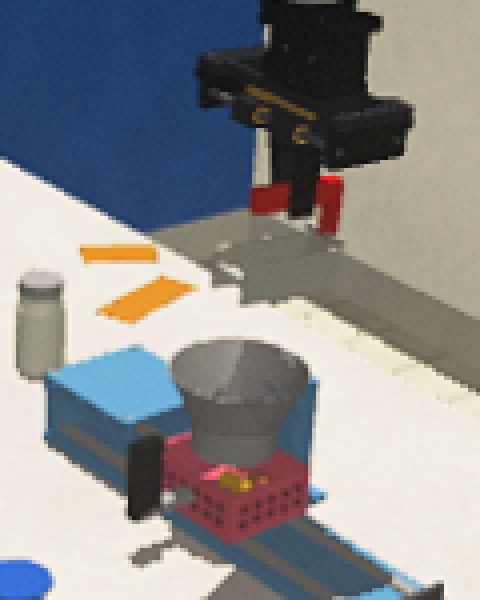

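```bash
python3 - <<'E'
from h import *
np.set_printoptions(precision=4,suppress=True)
print(row([.452,.348,.25],rotm([np.pi,0,2.721])))
f=[]
for _ in range(5): capture("side"); f.append(sense()["wrist_force"][2])
print(f)
E
```

```text
[ 0.2195  0.3408  0.0379 -0.0059  0.0012  0.3589]
[np.float64(-0.6218308796656896), np.float64(-0.5070908539913519), np.float64(-2.0002030865681375), np.float64(-0.6317099239799266), np.float64(-1.6102142553413599)]
```

Request:
pendant(
  moves=[
    [[0.01,0.016,0,0,0,0.02],[0.03,0.046,0,0,0,0.05],[0.055,0.085,0,0,0,0.09],[0.08,0.125,0,0,0,0.13],[0.105,0.165,0,0,0,0.17],[0.13,0.205,0,0,0,0.21],[0.155,0.245,0,0,0,0.25],[0.18,0.285,0.02,-0.006,0,0.3],[0.205,0.32,0.03,-0.006,0.001,0.34],[0.2195,0.341,0.038,-0.006,0.001,0.359],[0.2195,0.341,0.038,-0.006,0.001,0.359],[0.2195,0.341,0.038,-0.006,0.001,0.359]],
  ],
)

```text
clock: 21.48
ee_pos: [0.4535, 0.3472, 0.25]
eef_rot: [3.142, 0.0, 2.72]
wrist_force: [0.8, 0.3, -2.2]
opening: 0.0142
grasp_force: 29.7
```

```bash
cat > chk.py <<'E'
from h import *
np.set_printoptions(precision=4,suppress=True)
T=capture("top");S=capture("side");s=sense();p0=np.array(s["ee_pos"]);R0=rotm(s["eef_rot"])
def masks(p):
    h=cv2.cvtColor(p["pixels"],cv2.COLOR_BGR2HSV);H,Sa,V=cv2.split(h)
    return dict(red=((H<8)|(H>174))&(Sa>150)&(V>60),green=(H>40)&(H<85)&(Sa>90)&(V>40),yellow=(H>=20)&(H<=36)&(Sa>110)&(V>50),copper=(H>=8)&(H<20)&(Sa>90)&(V>40),pink=(H>165)&(Sa>80)&(V>60),dark=V<50)
mt,ms=masks(T),masks(S)
def cut(m,c,rx,ry):
    k=np.zeros(m.shape,bool);x,y=map(int,c);k[max(0,y-ry):y+ry,max(0,x-rx):x+rx]=1;return np.argwhere(m&k)[:,::-1]
for nm,p,m in(("T",T,mt),("S",S,ms)):
    c=proj(p,SP.tolist()+[.05]);g=proj(p,p0+[0,0,-.03])
    for k in("green","yellow","copper"):
        a=cut(m[k],c,30,30);b=cut(m[k],g,22,22);print(nm,k,"station",len(a),a.mean(0) if len(a) else"","scoop",len(b),b.mean(0) if len(b) else "")
# bar tilt from side image
a=cut(ms["red"],proj(S,p0+[0,0,.019]),26,14)
print("red px",len(a),a.min(0),a.max(0));
for x in range(a[:,0].min(),a[:,0].max()+1):
    y=a[a[:,0]==x][:,1];print((x,y.min(),y.max()),end=" ")
for phi in(-.2,-.1,0,.1,.2):
    R=R0@Ro.from_rotvec([0,phi,0]).as_matrix();g=p0-R0[:,2]*.019
    print("\nphi",phi,[np.round(proj(S,g+R@np.array(v)),1) for v in((.033,0,-.011),(.033,0,.011),(-.055,0,-.011),(-.05,0,.011))],end="")
d=cut(mt["dark"],(340,162),12,12);print("\nhandle",len(d),at_z(T,d.mean(0),.1) if len(d) else"",p0,R0[:,0])
E
python3 chk.py
```

```text
T green station 0  scoop 0 
T yellow station 31 [336.2903 123.871 ] scoop 0 
T copper station 74 [337.7027 121.5405] scoop 0 
S green station 0  scoop 0 
S yellow station 16 [378.0625 209.6875] scoop 0 
S copper station 33 [380.1212 209.7576] scoop 0 
red px 322 [260 122] [311 140]
(260, np.int64(126), np.int64(138)) (261, np.int64(126), np.int64(140)) (262, np.int64(126), np.int64(140)) (263, np.int64(125), np.int64(140)) (264, np.int64(125), np.int64(140)) (265, np.int64(125), np.int64(140)) (266, np.int64(124), np.int64(140)) (267, np.int64(124), np.int64(140)) (268, np.int64(123), np.int64(140)) (269, np.int64(123), np.int64(137)) (270, np.int64(123), np.int64(131)) (271, np.int64(122), np.int64(131)) (272, np.int64(123), np.int64(135)) (273, np.int64(123), np.int64(131)) (274, np.int64(123), np.int64(131)) (275, np.int64(123), np.int64(131)) (276, np.int64(124), np.int64(133)) (277, np.int64(124), np.int64(133)) (278, np.int64(124), np.int64(132
[... 1078 characters left out ...]
37)) (309, np.int64(134), np.int64(136)) (310, np.int64(134), np.int64(136)) (311, np.int64(135), np.int64(137)) 
phi -0.2 [array([277.3, 127.2]), array([278.7, 132.8]), array([300.8, 121.5]), array([300.7, 127.4])]
phi -0.1 [array([277.4, 126.3]), array([278.2, 132. ]), array([301.4, 122.9]), array([300.7, 128.7])]
phi 0 [array([277.6, 125.4]), array([277.8, 131.2]), array([301.7, 124.3]), array([300.5, 130.1])]
phi 0.1 [array([277.9, 124.6]), array([277.5, 130.3]), array([302. , 125.7]), array([300.1, 131.3])]
phi 0.2 [array([278.3, 123.7]), array([277.3, 129.4]), array([302.1, 127.2]), array([299.6, 132.6])]
handle 17 [0.5137 0.0071 0.1   ] [0.4538 0.3469 0.2501] [-0.9117  0.4109 -0.0004]
```

Request:
pendant(
  moves=[
    [[0,0,0.02,0,-0.04,0],[0,0,0.06,0,-0.08,0],[0,0,0.1,0,-0.08,0],[0,0,0.14,0,-0.08,0],[0,0,0.165,0,-0.08,0],[0,0,0.174,0,-0.08,0],[0,0,0.178,0,-0.08,0],[0,0,0.181,0,-0.08,0],[0,0,0.181,0,-0.08,0],[0,0,0.181,0,-0.08,0]],
  ],
)

```text
clock: 22.82
ee_pos: [0.4527, 0.3485, 0.0694]
eef_rot: [3.14, 0.08, 2.721]
wrist_force: [-0.4, 0.1, -1.6]
opening: 0.0135
grasp_force: 29.7
```

```bash
python3 chk.py | grep -A3 -E "phi|red px" | cut -c1-60
```

```text
red px 157 [278 170] [310 185]
(278, np.int64(172), np.int64(177)) (279, np.int64(172), np.
phi -0.2 [array([278.1, 172.9]), array([279.9, 177.7]), arra
phi -0.1 [array([278.2, 172. ]), array([279.4, 177.1]), arra
phi 0 [array([278.3, 171.2]), array([279. , 176.4]), array([
phi 0.1 [array([278.6, 170.4]), array([278.7, 175.6]), array
phi 0.2 [array([278.9, 169.6]), array([278.4, 174.8]), array
handle 20 [0.5129 0.0065 0.1   ] [0.4526 0.3484 0.0692] [-0.
```

```bash
python3 chk.py | grep -A1 -E "phi|red px" | sed 's/np.int64//g'
```

```text
red px 156 [278 170] [310 185]
(278, (172), (177)) (279, (172), (185)) (280, (172), (185)) (281, (171), (185)) (282, (172), (185)) (283, (171), (185)) (284, (172), (185)) (285, (175), (185)) (286, (183), (185)) (287, (184), (185)) (288, (184), (185)) (289, (184), (185)) (290, (184), (185)) (291, (171), (185)) (292, (171), (185)) (293, (171), (185)) (294, (171), (185)) (295, (171), (185)) (296, (171), (185)) (297, (171), (185)) (298, (170), (185)) (299, (170), (185)) (300, (184), (185)) (301, (185), (185)) (302, (185), (185)) (303, (185), (185)) (304, (185), (185)) (305, (185), (185)) (306, (185), (185)) (307, (185), (185)) (308, (185), (185)) (309, (185), (185)) (310, (185), (185)) 
phi -0.2 [array([278.1, 172.9]), array([279.9, 177.8]), array([300. , 165.8]), array([300.4, 171.1])]
phi -0.1 [array([278.2, 172.1]), array([279.4, 177.1]), array([300.7, 167. ]), array([300.5, 172.3])]
phi 0 [array([278.3, 171.3]), array([279. , 176.4]), array([301.1, 168.2]), array([300.4, 173.5])]
phi 0.1 [array([278.5, 170.5]), array([278.6, 175.7]), array([301.5, 169.5]), array([300.2, 174.7])]
phi 0.2 [array([278.9, 169.7]), array([278.4, 174.9]), array([301.7, 170.8]), array([299.8, 175.9])]
handle 19 [0.5128 0.0068 0.1   ] [0.4525 0.3483 0.069 ] [-0.9098  0.4073 -0.0794]
```

Request:
pendant(
  moves=[
    [[0,0,0.0015,0,0,0],[0,0,0.003,0,0,0],[0,0,0.003,0,0,0]],
  ],
)

```text
clock: 23.4
ee_pos: [0.4544, 0.3488, 0.0672]
eef_rot: [3.139, 0.081, 2.72]
wrist_force: [2.0, -0.8, 6.0]
opening: 0.0137
grasp_force: 30.0
```

Request:
pendant(
  moves=[
    [[0,0,0,0,0,0],[0,0,0,0,0,0],[0,0,0,0,0,0],[0,0,0,0,0,0],[0,0,0,0,0,0]],
  ],
  jaw=0.05,
)

```text
clock: 24.02
ee_pos: [0.4526, 0.3481, 0.0657]
eef_rot: [-3.142, 0.079, 2.721]
wrist_force: [-0.8, 0.7, -0.2]
opening: 0.0482
grasp_force: 0.0
```

Request:
pendant(
  moves=[
    [[0,0,-0.01,0,0,0],[0,0,-0.04,0,0,0],[0,0,-0.1,0,0.04,0],[0,0,-0.16,0,0.08,0],[-0.05,-0.04,-0.18,0,0.08,0],[-0.1,-0.08,-0.18,0,0.08,0],[-0.12,-0.12,-0.18,0,0.08,0],[-0.12,-0.17,-0.18,0,0.08,-0.1],[-0.12,-0.22,-0.18,0,0.08,-0.2],[-0.12,-0.22,-0.18,0,0.08,-0.2]],
  ],
)

```text
clock: 25.28
ee_pos: [0.4579, 0.1006, 0.2553]
eef_rot: [-3.132, -0.001, 2.915]
wrist_force: [0.0, 0.6, -0.1]
opening: 0.0499
grasp_force: 0.0
```

```bash
python3 - <<'E'
from h import *
np.set_printoptions(precision=4,suppress=True)
T=capture("top");S=capture("side")
print(row([.512,.006,.22],down(np.pi/2+.038)))
h=cv2.cvtColor(T["pixels"],cv2.COLOR_BGR2HSV);H=h[...,0];Sa=h[...,1]
print("scoop region colourful px by hue:")
for x0,x1,y0,y1,n in((196,236,168,218,"scoop"),(318,362,105,148,"station")):
  m=(Sa[y0:y1,x0:x1]>90); hist=np.histogram(H[y0:y1,x0:x1][m],bins=[0,8,20,38,90,97,115,165,180])[0];print(n,hist)
for n in("scoop","scoop_handle"):print([(np.round(r["xy"]),round(r["confidence"],2)) for r in spot_point(n,T)[:4]])
for p in(T,S):
 for n in("cell1",):print([(np.round(r["xy"]),round(r["confidence"],2)) for r in spot_point(n,p)[:6]])
g=np.argwhere((H>40)&(H<75)&(Sa>80));print(len(g),g[::max(1,len(g)//8)])
h=cv2.cvtColor(S["pixels"],cv2.COLOR_BGR2HSV);m=((h[...,0]<8)|(h[...,0]>174))&(h[...,1]>150);m[:, :275]=0;m[:165]=0;m[200:]=0;m[:,305:]=0
print([(x,np.where(m[:,x])[0].min()) for x in range(276,304,3) if m[:,x].any()])
E
```

```text
[-0.0733 -0.0843  0.0361 -0.0066 -0.0009 -0.2601]
scoop region colourful px by hue:
scoop [187   1   0   0   0   0   0   6]
station [ 33  72  41   0   0   3   0 435]
[(array([218., 192.]), 0.96), (array([272., 215.]), 0.83), (array([227., 276.]), 0.71), (array([174., 183.]), 0.6)]
[(array([207., 187.]), 0.97), (array([264., 214.]), 0.79), (array([217., 282.]), 0.6), (array([162., 181.]), 0.55)]
[(array([337., 125.]), 0.5), (array([341., 116.]), 0.5)]
[(array([377., 213.]), 0.39), (array([376., 223.]), 0.32)]
13 [[ 34 478]
 [ 37 455]
 [ 48 426]
 [ 61 438]
 [ 67 445]
 [ 83 427]
 [279 632]
 [284 623]
 [292 635]
 [320 634]
 [321 615]
 [322 615]
 [324 613]]
[(279, np.int64(172)), (282, np.int64(172)), (285, np.int64(172)), (288, np.int64(171)), (291, np.int64(171)), (294, np.int64(171)), (297, np.int64(171)), (300, np.int64(172)), (303, np.int64(185))]
```

```bash
python3 - <<'E'
from h import *
a=cv2.cvtColor(cv2.imread("pics/t0.png"),cv2.COLOR_BGR2HSV)
print("t0 green cell HSV",a[178:183,219:225].reshape(-1,3)[::3].tolist())
T=capture("top");h=cv2.cvtColor(T["pixels"],cv2.COLOR_BGR2HSV)
S=capture("side");hs=cv2.cvtColor(S["pixels"],cv2.COLOR_BGR2HSV)
def ch(p):
    H,s,v=map(int,p)
    if s<60: return '.' if v>50 else ','
    return 'r' if H<7 else 'c' if H<19 else 'y' if H<38 else 'G' if H<95 else 'b' if H<130 else 'p'
for y in range(106,150): print(y,''.join(ch(h[y,x]) for x in range(314,364)))
print()
for y in range(172,235): print(y,''.join(ch(hs[y,x]) for x in range(350,404)))
for n,q,lim in(("T",h,(0,400,0,640)),("S",hs,(0,400,0,640))):
    m=((q[...,0]>45)&(q[...,0]<80)&(q[...,1]>70)).astype(np.uint8)
    k,_,st,ce=cv2.connectedComponentsWithStats(m);print(n,[(st[i,4],ce[i].round().tolist()) for i in range(1,k) if st[i,4]>5])
E
```

```text
t0 green cell HSV [[35, 48, 58], [63, 40, 63], [62, 53, 63], [68, 59, 65], [64, 60, 68], [66, 52, 69], [60, 46, 66], [65, 48, 64], [27, 84, 64], [56, 41, 50]]
106 ..................................................
107 ..................................................
108 ..................................................
109 ..................................................
110 ..................................................
111 ..................................................
112 ..................................................
113 .....................pppprppp.....................
114 ..................rpppprrprrprr...................
115 ................pppppprrcccrcrrcrc................
116 b.............pppppppprcccccccccrrp...............
117 b.............pppppppprccccccccccrp...............
118 .............ppppppppprcccccccccrrpp..............
119 ............pppppppppprccccccccccrppp.............
120 ............pppppppppprcccccrrrrrpppp.............
121 ............pppppprccccccyycrppppppppp............
122 ............pppprcccyyyyyyycrppppppppp............
123 ..
[... 4569 characters left out ...]
..bbbbb.ppppppp..bbbbbbbbbbbbbb......
225 ....................bbbbb.pppp.....bbbbbbbbbbbbbbb....
226 ......................bbbbb.........bbbbbbbbbbbbbbbb..
227 .......................bbbbbbbb.......bbbbbbbbbbbbbbb.
228 .........................bbbbbbb.......bbbbbbbbbbbbbbb
229 ..........................bbbbbbbbb.....bbbbbbbbbbbbbb
230 ............................bbbbbbbbb.....bbbbbbbbbbbb
231 .............................bbbbbbbbb......bbbbbbbbbb
232 ...............................bbbbbbbbb.....bbbbbbbbb
233 .................................bbbbbbbb......bbbbbbb
234 ..................................bbbbbbbbb.....bbbbbb
T [(np.int32(2551), [461.0, 60.0])]
S [(np.int32(1544), [499.0, 250.0])]
```

```bash
python3 - <<'E'
from h import *
T=capture("top");S=capture("side")
t0=cv2.imread("pics/t0.png")
for n,im in(("t0",t0),("T",T["pixels"]),("S",S["pixels"])):
    b=cv2.GaussianBlur(im,(3,3),0).astype(int)
    ex=b[...,1]-np.maximum(b[...,0],b[...,2])
    m=(ex>=4).astype(np.uint8)
    k,_,st,ce=cv2.connectedComponentsWithStats(m);print(n,[(int(st[i,4]),ce[i].round().tolist(),int(ex[_==i].max())) for i in range(1,k) if st[i,4]>4])
# scoop interior
h=T["pixels"]
print(h[176:200:2,214:230:2].tolist()[0:8])
E
```

```text
t0 [(3816, [461.0, 61.0], 13), (6, [570.0, 104.0], 4), (7, [583.0, 105.0], 4), (32, [222.0, 180.0], 13), (22, [220.0, 266.0], 5), (10, [232.0, 270.0], 5), (6, [236.0, 269.0], 4), (11, [241.0, 270.0], 4), (7, [238.0, 284.0], 4), (19, [243.0, 286.0], 5)]
T [(3837, [461.0, 61.0], 14), (7, [577.0, 94.0], 4), (5, [572.0, 95.0], 4), (12, [571.0, 100.0], 4), (7, [579.0, 101.0], 4), (7, [588.0, 101.0], 4), (5, [555.0, 106.0], 5), (7, [559.0, 108.0], 4), (17, [567.0, 110.0], 5), (5, [578.0, 116.0], 4), (19, [564.0, 119.0], 5), (9, [571.0, 118.0], 4), (246, [215.0, 269.0], 6), (17, [248.0, 274.0], 5), (5, [242.0, 273.0], 4), (387, [222.0, 285.0], 6)]
S [(706, [237.0, 203.0], 15), (1748, [499.0, 250.0], 30), (1000, [556.0, 317.0], 14)]
[[[52, 51, 146], [41, 41, 89], [59, 63, 75], [96, 100, 107], [89, 93, 98], [92, 97, 99], [101, 105, 108], [82, 86, 88]], [[48, 49, 134], [37, 39, 62], [105, 111, 113], [127, 132, 133], [127, 134, 134], [114, 118, 121], [113, 118, 120], [67, 71, 72]], [[40, 39, 94], [62, 63, 77], [122, 129, 130], [127, 134, 137], [126, 133, 134], [100, 104, 106], [107, 111, 115], [68, 71, 71]], [[39, 39, 67], [105, 110, 113], [125, 132, 134], [128, 133, 135], [114, 120, 120], [85, 89, 90], [106, 110, 112], [57, 60, 60]], [[60, 63, 77], [127, 132, 134], [127, 133, 136], [123, 128, 130], [81, 85, 87], [109, 114, 115], [72, 74, 74], [59, 59, 60]], [[98, 102, 112], [128, 133, 135], [127, 134, 135], [117, 121, 124], [87, 89, 92], [114, 119, 119], [56, 61, 58], [60, 66, 64]], [[123, 130, 132], [128, 133, 134], [124, 131, 134], [81, 84, 88], [115, 118, 120], [78, 83, 82], [57, 55, 59], [73, 76, 78]], [[128, 133, 133], [126, 133, 133], [118, 122, 125], [80, 85, 87], [121, 127, 128], [59, 62, 63], [60, 62, 64], [86, 89, 92]]]
```

Request:
pendant(
  moves=[
    [[-0.037,-0.042,0,0,0,-0.13],[-0.073,-0.084,0.015,-0.006,0,-0.26],[-0.073,-0.084,0.036,-0.006,0,-0.26],[-0.073,-0.084,0.036,-0.006,0,-0.26],[-0.073,-0.084,0.09,-0.006,0,-0.26],[-0.073,-0.084,0.14,-0.006,0,-0.26],[-0.073,-0.084,0.165,-0.006,0,-0.26],[-0.073,-0.084,0.174,-0.006,0,-0.26],[-0.073,-0.084,0.174,-0.006,0,-0.26]],
  ],
  jaw=0.05,
)

```text
clock: 26.9
ee_pos: [0.5117, 0.0058, 0.0819]
eef_rot: [-3.141, -0.002, -3.102]
wrist_force: [0.2, 0.7, 0.7]
opening: 0.05
grasp_force: 0.0
```

Request:
pendant(
  moves=[
    [[0,0,0,0,0,0],[0,0,0,0,0,0],[0,0,0,0,0,0],[0,0,0,0,0,0],[0,0,0,0,0,0],[0,0,0,0,0,0]],
  ],
  jaw=0,
)

```text
clock: 27.65
ee_pos: [0.5112, 0.0055, 0.0815]
eef_rot: [-3.141, -0.003, -3.102]
wrist_force: [-0.7, 2.0, 2.6]
opening: 0.0139
grasp_force: 30.0
```

```bash
cat > g.py <<'E'
from h import *
T=capture("top");S=capture("side")
for n,im in(("T",T["pixels"]),("S",S["pixels"])):
    b=cv2.GaussianBlur(im,(3,3),0).astype(int);ex=b[...,1]-np.maximum(b[...,0],b[...,2])
    m=(ex>=4).astype(np.uint8);k,l,st,ce=cv2.connectedComponentsWithStats(m)
    print(n,[(int(st[i,4]),ce[i].round().tolist(),int(ex[l==i].max())) for i in range(1,k) if st[i,4]>3 and 240<ce[i][0]<420 and ce[i][1]<260])
    h=cv2.cvtColor(im,cv2.COLOR_BGR2HSV);q=np.argwhere((h[...,0]>7)&(h[...,0]<38)&(h[...,1]>90))
    q=q[(q[:,1]>270)&(q[:,1]<420)&(q[:,0]>90)&(q[:,0]<250)];print(len(q),q.mean(0)[::-1] if len(q) else "")
E
```

Request:
pendant(
  moves=[
    [[0,0.006,0,0,0,0],[0,0.016,0,0,0,0],[0,0.028,0,0,0,0],[0,0.04,0,0,0,0],[0,0.052,0,0,0,0],[0,0.062,0,0,0,0],[0,0.068,0,0,0,0],[0,0.07,0,0,0,0]],
  ],
)

```text
clock: 28.65
ee_pos: [0.508, 0.0752, 0.0814]
eef_rot: [-3.14, -0.004, -3.102]
wrist_force: [-1.7, -2.7, 6.5]
opening: 0.0137
grasp_force: 30.0
```

```bash
python3 g.py
```

```text
T []
0 
S []
176 [352.74431818 172.61363636]
```

Request:
pendant(
  moves=[
    [[0,0.006,0,0,0,0],[0,0.016,0,0,0,0],[0,0.026,0,0,0,0]],
  ],
)

```text
clock: 29.12
ee_pos: [0.5068, 0.1006, 0.0814]
eef_rot: [-3.139, -0.004, -3.103]
wrist_force: [-2.8, -3.1, 6.4]
opening: 0.0139
grasp_force: 30.0
```

```bash
python3 g.py
```

```text
T []
1 [313. 118.]
S []
238 [351.40336134 170.32352941]
```

Request:
pendant(
  moves=[
    [[0,0.008,0,0,0,0],[0,0.018,0,0,0,0],[0,0.028,0,0,0,0],[0,0.036,0,0,0,0],[0,0.041,0,0,0,0],[0,0.044,0,0,0,0],[0,0.046,0,0,0,0],[0,0.046,0,0,0,0]],
  ],
)

```text
clock: 30.22
ee_pos: [0.5048, 0.1443, 0.0814]
eef_rot: [-3.136, -0.005, -3.104]
wrist_force: [-3.1, -7.4, 11.1]
opening: 0.0138
grasp_force: 30.1
```

```bash
python3 g.py
```

```text
T []
0 
S []
248 [347.9516129  164.18548387]
```

Request:
pendant(
  moves=[
    [[0,0.002,0,0,0,0],[0,0.004,0,0,0,0],[0,0.004,0,0,0,0],[0,0.004,0,0,0,0]],
  ],
)

```text
clock: 30.82
ee_pos: [0.5048, 0.1443, 0.0813]
eef_rot: [-3.131, -0.007, -3.107]
wrist_force: [-2.4, -15.6, 12.9]
opening: 0.0138
grasp_force: 30.1
```

Request:
pendant(
  moves=[
    [[0,0,0,0,0,0],[0,0,0,0,0,0],[0,0,0,0,0,0],[0,0,0,0,0,0]],
  ],
  jaw=0.05,
)

```text
clock: 31.32
ee_pos: [0.5053, 0.1519, 0.0809]
eef_rot: [-3.141, -0.003, -3.102]
wrist_force: [0.4, -0.7, -0.3]
opening: 0.0448
grasp_force: 0.0
```

Request:
pendant(
  moves=[
    [[0,0,-0.03,0,0,0],[0,0,-0.09,0,0,0],[0,0,-0.15,0,0,0],[0.03,-0.03,-0.19,0,0,0],[0.05,-0.09,-0.21,0,0,0],[0.05,-0.15,-0.21,0,0,0],[0.05,-0.21,-0.21,0,0,0],[0.05,-0.27,-0.21,0,0,0],[0.05,-0.27,-0.21,0,0,0]],
  ],
)

```text
clock: 32.45
ee_pos: [0.4661, -0.1254, 0.2911]
eef_rot: [-3.139, -0.003, -3.112]
wrist_force: [-0.2, 1.0, -0.0]
opening: 0.0499
grasp_force: 0.0
```

```bash
python3 - <<'E'
from h import *
np.set_printoptions(precision=4,suppress=True)
T=capture("top");S=capture("side")
h=cv2.cvtColor(T["pixels"],cv2.COLOR_BGR2HSV);m=h[...,2]<50;k=np.zeros_like(m);k[145:175,270:300]=1
d=np.argwhere(m&k)[:,::-1];print("handle",len(d),d.mean(0),at_z(T,d.mean(0),.1))
for n in("spray","tape","spool","dispenser","scoop"):print(n,[np.round(at_z(T,r["xy"],0)[:2],3) for r in spot_point(n,T)[:3]])
pk=(h[...,0]>165)&(h[...,1]>80);pk[:,:255]=0;pk[:100]=0;pk[150:]=0;pk[:,420:]=0;print("pink left",pk.sum(),np.argwhere(pk)[:3].tolist())
for n,p in(("T",T),("S",S)):
    print([(np.round(r["xy"]),round(r["confidence"],2)) for r in spot_point("cell1",p)[:5]])
    b=cv2.GaussianBlur(p["pixels"],(3,3),0).astype(int);ex=b[...,1]-np.maximum(b[...,0],b[...,2]);k,l,st,ce=cv2.connectedComponentsWithStats((ex>=4).astype(np.uint8))
    print([(int(st[i,4]),ce[i].round().tolist(),int(ex[l==i].max())) for i in range(1,k) if st[i,4]>4 and ex[l==i].max()>5])
E
```

```text
handle 24 [288.9167 165.375 ] [0.5087 0.1365 0.1   ]
spray []
tape []
spool [array([ 0.373, -0.015])]
dispenser [array([0.646, 0.328])]
scoop [array([0.385, 0.195]), array([0.47 , 0.477]), array([0.445, 0.345])]
pink left 0 []
[]
[(3849, [461.0, 61.0], 15), (750, [221.0, 278.0], 6)]
[]
[(769, [237.0, 204.0], 15), (1748, [499.0, 250.0], 30), (999, [556.0, 317.0], 13)]
```

```bash
python3 - <<'E'
from h import *
np.set_printoptions(precision=2,suppress=True)
T=capture("top");S=capture("side")
for y in(.1443,.1365):
  for p in(T,S):print(y,[proj(p,[.511,y+dy,z]) for dy in(-.007,.007) for z in(.108,.04)])
for p,(x0,x1,y0,y1) in((T,(278,300,145,175)),(S,(325,365,185,220))):
  v=p["pixels"].max(2)
  for y in range(y0,y1,1):print(y,' '.join('%3d'%v[y,x] for x in range(x0,x1)))
for r in spot_point("carriage_handle",T)[:2]:print(r["xy"],r["confidence"])
for r in spot_point("carriage_handle",S)[:2]:print(r["xy"],r["confidence"])
E
```

```text
0.1443 [array([288.28, 163.99]), array([290.97, 168.01]), array([282.79, 164.02]), array([285.85, 168.04])]
0.1443 [array([331.47, 185.52]), array([331.12, 202.28]), array([329.24, 184.  ]), array([328.94, 200.69])]
0.1365 [array([291.34, 163.98]), array([293.83, 168.  ]), array([285.85, 164.01]), array([288.7 , 168.02])]
0.1365 [array([332.72, 186.38]), array([332.34, 203.17]), array([330.48, 184.85]), array([330.15, 201.57])]
145 150 153 149 149 149 146 147 147 150 152 150 150 150 148 144 146 145 145 143 146 141 141
146 144 145 136 139 137 134 129 131 133 129 128 127 121 121 119 115 116 111 110 115 114 113
147 116 114 108 107 104 102 102  92  92  87  89  84  77  73  75  69  71  71  71  73  75  70
148  70  68  71  68  74  75  69  66  71  73  76  73  67  63  61  62  61  58  64  64  70  64
149  66  63  68  67  66  69  69  73  79 102 109 105  89  79  72  72  76  76  71  77  75  78
150  75  75  74  81  80  75  82  88 104 123 129 127 103  83  77  79  76  75  73  73  74  78
151  74  75  77  78  75  76  79  93 122 131 133 126 105  84  77  77  79  78  76  78  79  82
152  79  80  78  80  83 
[... 7191 characters left out ...]
 240 241 242 242 240 237 238 237 238 239 238 238 237 239 239 238 238 238 239 238 238 238 238 240 241 242 242 221 158  86 130 188 213 229 209 138  92
217 240 240 239 239 240 239 239 239 237 238 238 238 238 237 238 238 239 239 239 239 238 238 237 237 237 239 239 240 239 240 245 238 157  84 106 153 195 178  96  98
218 241 240 239 239 239 238 238 238 238 239 239 239 239 239 240 238 238 237 238 239 237 236 236 237 239 240 241 240 239 239 241 244 239 198 162  90 114 129 102 103
219 241 240 240 240 240 239 237 238 239 239 238 239 239 238 239 239 238 238 238 238 237 238 239 239 240 240 240 239 238 240 241 243 245 248 241 164  91  98 107 104
[284.9, 160.3] 0.75
[328.4, 189.1] 0.72
[376.7, 180.1] 0.35
```

```bash
python3 -c "
from station import *
print(sign_off())"
```

```text
the job is handed in; nothing more can be done
None
```

I handed the job in at about 33 s of robot time, but I only saw two of the three cells (yellow and copper) in the box. The green cell never showed up in the scoop, the funnel or on the visible bench, so it is probably in the box, out of view. The box was centred under the spout to about 1 mm for the pour and is now home against its stop under the hood; the empty scoop stands upright where it started. While tipping, the arm drifted about 20 mm sideways and the wrist force read about 7 N, probably from the scoop touching the funnel. I never went near the tape or the spray can, but the last picture didn't show them.

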